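Serve the chocolate muffin from under the pastry guard with tongs

ROBOT

A 6-joint arm with a two-finger parallel gripper is mounted at the origin on a cart in front of the work surface, level with it; the furniture and walls round the work are solid. World frame = base frame: x ahead of the robot, y to its left, z up, the work surface at z = 0. Lengths are in mm, angles in rad, forces in N, time in s.
With the tool pointing down it reaches from about 275 to 750 mm from the base axis. Payload 10.2 kg.
Tool frame: the origin (TCP) lies at the very end of the fingers, on their centre line; the grasp point (between the pads) lies 19 mm behind it; x points along the fingers, y is the direction in which the jaws open and shut, and the axes are right-handed (so a half turn about x gives the same grasp; the last joint's range is limited). The gripper opens to 85 mm and grips with 20 to 120 N. Pads are 22 mm wide; open, the fingers measure 114 mm over their backs; the gripper's body (76 mm by 85 mm) begins 54 mm behind the grasp point. The pads swing forward as they close: fully open they stand 13 mm farther back than shut.
Start: joints at [-1.415, 0.313, 1.498, -0, 1.331, -0.223], TCP at [194.136, -487.793, 231.294] pointing down, gripper open.
Joint ranges: [-2.94, 2.94], [-0.97, 2.17], [0.19, 2.56], [-1.23, 4.37], [0.02, 3.11], [-2.88, 2.88]. Speed limits (rad/s): [2.39, 2.39, 3.01, 3.14, 3.14, 3.14].

INTERFACE

Orientations are given as a unit quaternion [w, x, y, z].
In Python, from rig import ctrl, viewer, order gives the robot as it stands. The module is installed in compiled form; this text tells all that it offers.
- The arm moves only by the tool carry_out, never from a script. Its argument "deltas" is a list of rows, each a list of 7 numbers: the gripper command: -1 is fully open, 1 is shut, values between are in proportion, then the shift along the tool's x, y, z in mm, then the turn, a rotation vector about the tool's x, y, z in degrees. A call has exactly 5 rows; each row is the pose to reach, as a shift and turn from the pose commanded when the call began, along the tool's axes at that moment; what a row does not reach only later rows make up. A row lasts 1/8 s, in which the tool goes at most 62.5 mm and 10.7 degrees, less where a joint would pass 70% of its speed; a pose out of reach is approached as far as the arm can. A call with a gripper value outside its range is refused whole. The fingers move at their own pace and stop on an object; "newtons" is the grip in N (left out, the last holds). Time passes only in rows, so rows that repeat a pose let the fingers close, or fill a call up. It gives the time, the measured TCP pose, the force and the opening at its end, in the units of the state.
- ctrl.sense(): the state, without advancing time (a new reading comes with each control period).
- viewer.capture(name): name is "scene" or "side" or "wrist"; returns the picture (480x640x3 uint8, red, green, blue); there is no depth.
- viewer.calibration(name): a dict with "fx", "fy", "cx", "cy" (pixels), "xyz" and "attitude" of the camera in the world; the wrist camera has in their place "T_tool_cam" (4x4, takes a point from camera to tool coordinates, whose origin is the TCP and whose axes are the tool frame's). Camera axes: x right, y down, z forward; pixel columns grow to the right and rows downward; lengths in mm; the calibration is good to about 2 mm. A picture is of the moment at which its call begins: read the wrist's pose just before it. calibration takes no time and is no camera call.
- order.finish_job(): hands the job in, once; it reports no verdict.
The state is a dict: "time_s": time; "joints": joint angles; "dq": joint speeds; "tau": joint torques, N m; "eef_pos": TCP position; "ee_rot": TCP orientation; "force": force on the tool from outside, world axes, zero at the start; "wrist_torque": the same for the moment, N m; "grip_width": opening from 0.0 (shut) to 1.0 (fully open).
Only numpy, scipy, OpenCV 4.12 (cv2) and the standard library are available. Lean on these libraries where they do the work, as an engineer would, in place of code of your own. Each camera call takes 0.05 s, during which the arm holds its last target. There are 200 camera calls.

TASK

Pick up the green-handled kitchen tongs, reach with them through the open front of the clear pastry guard, close their tips on the dark brown chocolate muffin and draw it out forwards from under the guard. Then lift it until all of it is clearly higher than the top of the guard, and finish there, holding still, with the muffin in the squeezed tongs: do not put it down or let go. Only the tongs may touch the chocolate muffin, and the other two muffins, the red mug and the small brown cup stay where they are.

Things in the scene. Friction and masses are not known exactly. Their poses are not given: they have to be found in the camera images.
- tongs_grip (a point): Centre between the two green grips of the tongs, half-way up (14 mm over the counter while they lie there). x points along the tongs to the tips, z up; the arms lie side by side and open sideways, along y. Each grip is a flat upright pad 68 mm long and 28 mm high, to be squeezed from above across y. 55 mm over both grips when left alone. 0.12 kg, balances within 30 mm of here.
- tongs_left (a joint): How far each arm has closed (rad): 0 open, as the spring holds it; 0.07 when round a muffin. Both arms move equally. The hinge is 110 mm behind tongs_grip; each mm less over the grips closes the tips by 2.36 mm. Squeezing takes about 8 N at first, 12 N round a muffin, where the grips measure 40 mm. At 51 mm the grips are parallel and the tongs are held firmly enough to carry, tips open.
- tongs_tip (a point): Centre between the two steel tips, 150 mm ahead of tongs_grip along x, same height and axes. The tips are shallow V plates 35 mm long (x), 26 mm high (13 mm above and below this point); the muffin is to be at this point as they close. Left alone the clear gap between them is 76 mm and they measure 93 mm outside; about 66 mm clear at 51 mm over the grips.
- choc_muffin_center (a point): Centre (half-way up) of the muffin to be served: dark brown muffin in a brown paper case, round, 48 mm in diameter and 48 mm high, about 45 g, rigid; its sides are upright up to 40 mm. It stands on the board under the guard in one of three places side by side, 105 mm apart.
- plain_muffin_center (a point): Centre (half-way up) of the golden muffin in a white case, same size; leave it alone.
- berry_muffin_center (a point): Centre (half-way up) of the pink muffin in a white case, same size; leave it alone.
- pastry_stand: Fixed stand; origin on the counter under the middle muffin place, x to its closed back, y along its width, z up. Wooden board 360 mm wide, 12 mm thick, x -75 to +55 mm; muffins stand near x = 0, y = -105, 0, +105 mm. Clear guard over it: side walls at y = -175 and +175 mm, back wall at x = 50 mm, flat top (122 to 129 mm above the counter) reaching forward to x = -40 mm. Front open.
- guard_edge (a point): Middle of the front lower edge of the guard's top, 122 mm above the counter, 40 mm in front of the row of muffins; axes as the stand's.
- mug_red: Red mug, 97 mm high, a bystander at the left; origin at its underside.
- cup_esp: Small brown espresso cup, 50 mm high, a bystander at the back right of the stand; origin at its underside.
Things that resemble listed ones, but are neither listed nor needed, are in the scene too. There is more than one size of the part that bears choc_muffin_center; the job needs the smallest.

How it is judged (in metres and radians):
On the way, in this order (a step that is already met when the one before it is completed fails the run):
1. the tongs are picked up by the robot's fingers (contact force between the fingers and tongs above 1 N and height (world z) of tongs_grip above 0.022 m and contact force between tongs and choc_muffin below 0.05 N), for 0.2 s.
2. the tongs are closed on the chocolate muffin under the guard (contact force between tongs and choc_muffin above 0.5 N and contact force between the fingers and tongs above 1 N and x of choc_muffin_center in the frame of pastry_stand above -0.03 m and distance between tongs_tip and choc_muffin_center below 0.04 m), for 0.2 s.
3. the muffin, held in the tongs, is drawn out past the front edge of the guard (contact force between tongs and choc_muffin above 0.5 N and contact force between the fingers and tongs above 1 N and x of choc_muffin_center in the frame of pastry_stand below -0.06 m and height (world z) of choc_muffin_center below 0.16 m), for 0.05 s.
At the end, for the whole second after the job is handed in: Fingers squeeze the tongs (>1 N), whose tips hold the chocolate muffin (>0.5 N, within 40 mm of tip centre), its centre over 155 mm above the counter, under 0.03 m/s; muffin and tongs off the stand, arm off the muffin; other muffins, red mug and small cup within 20 mm of their starts (contact force between tongs and choc_muffin above 0.5 N and contact force between the fingers and tongs above 1 N and height (world z) of choc_muffin_center above 0.155 m and distance between tongs_tip and choc_muffin_center below 0.04 m and contact force between each of choc_muffin, tongs and pastry_stand below 0.05 N and contact force between the arm and choc_muffin below 0.05 N and linear speed of choc_muffin below 0.03 m/s and distance of each of plain_muffin_center, berry_muffin_center, mug_red, cup_esp from where it was at the start of the episode below 0.02 m); the arm keeps its last pose, push and grip.
It fails at once if the robot itself touches the chocolate muffin (contact force between any of the fingers, the arm and choc_muffin above 0.2 N).
It fails at once if another muffin, the red mug or the small cup is moved by more than 20 mm (distance of any of plain_muffin_center, berry_muffin_center, mug_red, cup_esp from where it was at the start of the episode above 0.02 m).
It also fails if it takes over 46 s, if anything falls off the work surface, if the arm or the gripper's body presses on something with over 40 N, if the wrist force passes 120 N, or if a joint passes its speed limit or range.

## Working session

There is one attempt and no reset: what is moved stays moved. The work goes in short steps, Python scripts to look and compute and a tool call to move; the robot and the scene stay as the last step left them, time stands still between calls to the robot, and variables do not carry over. Pictures are saved under pics/ and viewed, about 8 in all and at most 12, crops included, and the job is handed in when it is done.

Besides the shell and the picture viewer there is one more tool, called after "Request:" as a command line: name --pt "numbers of a row" for each row, then --argument value for the rest. carry_out: Moves the arm, as the interface text tells. Its arguments: {"type":"object","properties":{"deltas":{"type":"array"},"newtons":{"type":"number"}},"required":["deltas"]}

```bash
mkdir -p pics; cat > h.py <<'E'
import numpy as np, cv2
from rig import ctrl, viewer, order
from scipy.spatial.transform import Rotation as R
def rot(q): return R.from_quat([q[1],q[2],q[3],q[0]]).as_matrix()
def cam(name):
    c=viewer.calibration(name)
    if 'T_tool_cam' in c:
        s=ctrl.sense();T=np.eye(4);T[:3,:3]=rot(s['ee_rot']);T[:3,3]=s['eef_pos'];T=T@np.array(c['T_tool_cam']);return c,T[:3,:3],T[:3,3]
    a=np.array(c['attitude']);return c,(rot(a) if a.size==4 else a),np.array(c['xyz'])
def px2w(name,u,v,z,C=None):
    c,M,o=C or cam(name)
    d=M@np.array([(u-c['cx'])/c['fx'],(v-c['cy'])/c['fy'],1]);return o+d*(z-o[2])/d[2]
def w2px(name,p,C=None):
    c,M,o=C or cam(name);q=M.T@(np.array(p)-o);return c['fx']*q[0]/q[2]+c['cx'],c['fy']*q[1]/q[2]+c['cy']
def snap(name,f):
    im=viewer.capture(name);cv2.imwrite('pics/'+f,im[:,:,::-1]);return im
E
python3 - <<'E'
from h import *
for n in ['scene','side']: snap(n,n+'1.png');print(viewer.calibration(n))
print(viewer.calibration('wrist'));print(ctrl.sense())
E
```

```text
{'fx': 492.77875910162595, 'fy': 492.77875910162595, 'cx': 322.34890345411605, 'cy': 239.90418357139743, 'xyz': array([-345.56201818,  755.29389432,  703.93973691]), 'attitude': array([ 0.21945464, -0.35768264,  0.77414199, -0.47392717])}
{'fx': 510.51658276905846, 'fy': 510.51658276905846, 'cx': 316.4795756419214, 'cy': 239.05954130639412, 'xyz': array([ 552.60998086, 1177.63780117,  812.98958554]), 'attitude': array([-0.01051053,  0.00408065,  0.86936989, -0.49403327])}
{'fx': 385.57543978528895, 'fy': 385.57543978528895, 'cx': 318.7793482336313, 'cy': 239.57409317965704, 'T_tool_cam': array([[-1.99380559e-05, -3.22649128e-01,  9.46518642e-01,
        -1.43696564e+02],
       [ 1.00000000e+00, -1.15546271e-05,  1.71258809e-05,
         5.91074571e-01],
       [ 5.41101939e-06,  9.46518642e-01,  3.22649128e-01,
        -8.25511942e+01],
       [ 0.00000000e+00,  0.00000000e+00,  0.00000000e+00,
         1.00000000e+00]])}
{'time_s': 0.1, 'joints': array([-1.41542572e+00,  3.13396613e-01,  1.49831342e+00, -1.69117957e-06,
        1.33103031e+00, -2.23434737e-01]), 'dq': array([-0.00052132, -0.00151033, -0.00308216,  0.00024498, -0.00027764,
        0.00048243]), 'tau': array([ 1.65951948e-03, -4.12895715e+01, -2.60143715e+01, -1.41266501e-04,
        3.02712673e-03,  4.81379288e-06]), 'eef_pos': array([ 194.08719792, -487.57039313,  230.8089495 ]), 'ee_rot': array([ 0.13272317,  0.69447458,  0.13353428, -0.69444813]), 'force': array([0.39320257, 0.57960351, 0.10616785]), 'wrist_torque': array([ 0.01555548,  0.00882151, -0.01897317]), 'grip_width': 1.001191615325974}
```

View pics/scene1.png

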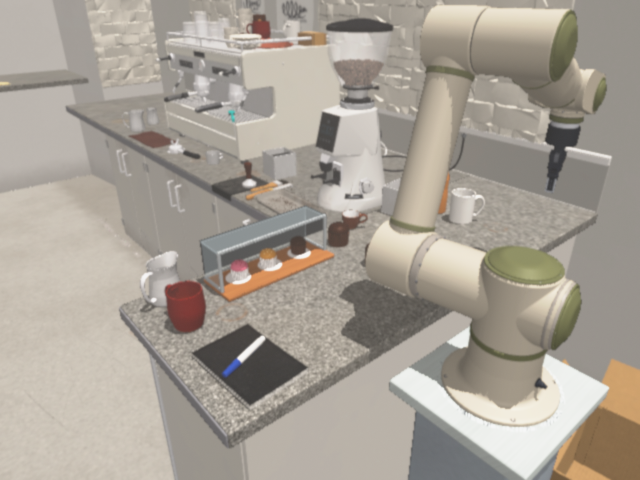

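View pics/side1.png

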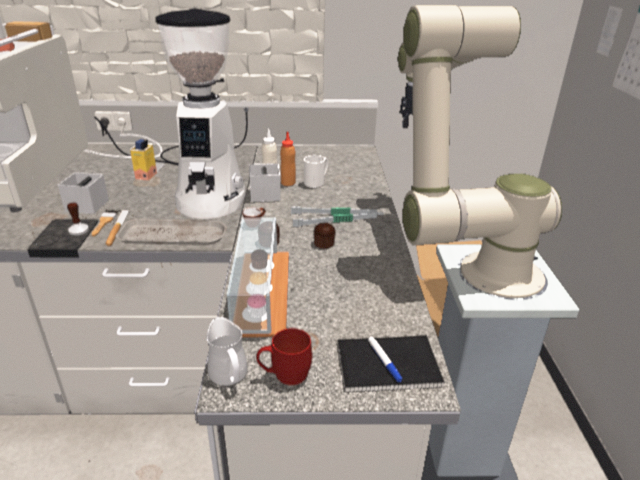

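Side view: the green-gripped tongs are at about (341,214), with tips to the left (+x). Candidates for the chocolate muffin are the one under the guard at (260,258) and a bigger one on the open counter at (324,236). The pink and golden muffins are at (257,300) and (259,278). By the description it's the guarded one, which a close crop will check.

```bash
python3 - <<'E'
from h import *
a=cv2.imread('pics/side1.png')[195:345,220:400]
cv2.imwrite('pics/c1.png',cv2.resize(a,None,fx=4,fy=4,interpolation=cv2.INTER_CUBIC))
b=cv2.imread('pics/scene1.png')[195:305,190:380]
cv2.imwrite('pics/c2.png',cv2.resize(b,None,fx=4,fy=4,interpolation=cv2.INTER_CUBIC))
E
```

```text
(no output)
```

View pics/c1.png

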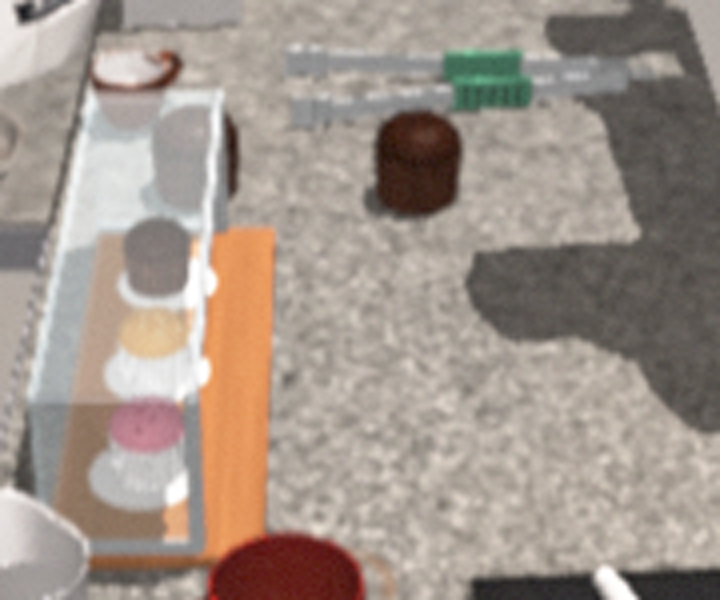

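View pics/c2.png

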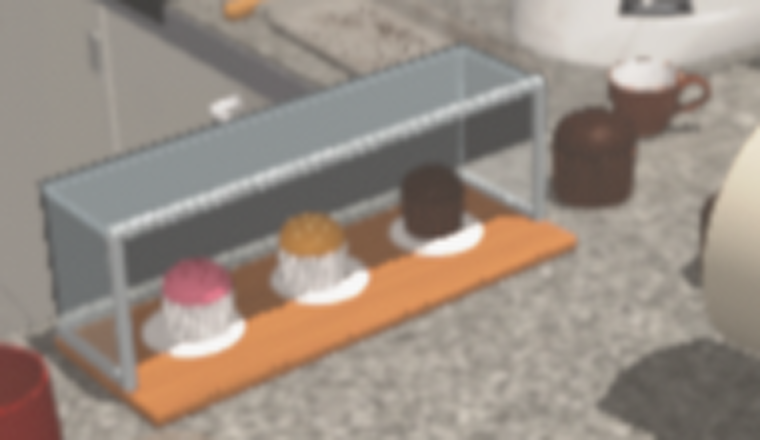

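```bash
python3 - <<'E'
from h import *
np.set_printoptions(precision=1,suppress=True)
A=lambda x,y,z:px2w('side',220+x/4,195+y/4,z)
B=lambda x,y,z:px2w('scene',190+x/4,195+y/4,z)
for n,x,y,z in [('grip1',482,68,20),('grip2',492,93,20),('tip1',308,61,15),('tip2',316,110,15),('choc',157,257,36),('plain',156,350,36),('berry',147,450,36),('bigmuf',418,165,30),('cornR',274,230,12),('cornL',266,552,12),('edgeR',222,92,125),('edgeL',198,545,0),('hinge',640,72,14),('cup',133,100,20),('big2',195,160,30)]: print('side',n,A(x,y,z))
for n,x,y,z in [('choc',432,203,36),('plain',311,255,36),('berry',197,303,36),('cornR',577,238,12),('cornL',160,415,12),('cornLb',57,340,12),('edgeR',541,80,125),('edgeL',117,232,125),('big2',594,155,30),('cup',645,95,25)]: print('scene',n,B(x,y,z))
E
```

```text
side grip1 [ 434.8 -330.6   20. ]
side grip2 [ 429.1 -286.9   20. ]
side tip1 [ 580.2 -351.3   15. ]
side tip2 [ 572.4 -266.1   15. ]
side choc [679.9 -16.   36. ]
side plain [671.8  94.6  36. ]
side berry [669.1 198.1  36. ]
side bigmuf [ 493.9 -153.6   30. ]
side cornR [601.1 -89.5  12. ]
side cornL [595.4 262.9  12. ]
side edgeR [636.3 -92.7 125. ]
side edgeL [636.7 243.   -0. ]
side hinge [ 301.4 -336.    14. ]
side cup [ 720.1 -272.5   20. ]
side big2 [ 662.7 -159.9   30. ]
scene choc [669.6 -14.1  36. ]
scene plain [662.8  97.4  36. ]
scene berry [658.  192.4  36. ]
scene cornR [594.  -88.6  12. ]
scene cornL [591.  263.1  12. ]
scene cornLb [713.1 269.   12. ]
scene edgeR [633.5 -87.7 125. ]
scene edgeL [629.7 259.2 125. ]
scene big2 [ 660.6 -165.    30. ]
scene cup [ 723.8 -279.    25. ]
```

The guarded chocolate muffin is the right-hand one at about (672,-15). It is smaller than the two loose ones at (494,-154) and (661,-162). The tongs grip is near (432,-309) with yaw ≈ 0. Next I work out the move to above the tongs.

```bash
cat >> h.py <<'E'
def go(p,yaw,flip):
    """delta in tool axes to reach world p, tool down, tool y along +-(tongs y)"""
    s=ctrl.sense();M=rot(s['ee_rot']);c,sn=np.cos(yaw),np.sin(yaw)
    x=np.array([0,0,-1.]);y=flip*np.array([-sn,c,0]);T=np.stack([x,y,np.cross(x,y)],1)
    return M.T@(np.array(p)-s['eef_pos']),np.degrees(R.from_matrix(M.T@T).as_rotvec())
E
python3 - <<'E'
from h import *
np.set_printoptions(precision=2,suppress=True)
print(rot(ctrl.sense()['ee_rot']))
for f in (1,-1): print(f,go([432,-309,140],0,f))
E
```

```text
[[-0.    0.37 -0.93]
 [ 0.   -0.93 -0.37]
 [-1.   -0.   -0.  ]]
1 (array([  90.97,  -77.83, -287.06]), array([-158.3 ,   -0.09,   -0.  ]))
-1 (array([  90.97,  -77.83, -287.06]), array([21.7 , -0.  ,  0.07]))
```

Request:
carry_out --pt "-1 18 -15.5 -57 -10.6 0 0" --pt "-1 36 -31 -114 -21.2 0 0" --pt "-1 54 -46.5 -171 -31.8 0 0" --pt "-1 72 -62 -228 -42.4 0 0" --pt "-1 91 -78 -287 -53 0 0" --newtons 20

```text
time_s: 0.72
eef_pos: [432.1, -308.7, 140.1]
ee_rot: [-0.431, -0.561, -0.431, 0.561]
force: [0.5, -1.8, -0.1]
grip_width: 0.998
```

Request:
carry_out --pt "-1 0 0 0 -10.6 0 0" --pt "-1 0 0 0 -21.2 0 0" --pt "-1 0 0 0 -31.8 0 0" --pt "-1 0 0 0 -42.4 0 0" --pt "-1 0 0 0 -53 0 0"

```text
time_s: 1.35
eef_pos: [430.7, -309.9, 140.4]
ee_rot: [0.635, 0.31, 0.636, -0.31]
force: [-0.0, 0.3, -0.8]
grip_width: 1.002
```

Request:
carry_out --pt "-1 0 0 0 -10.6 0 0" --pt "-1 0 0 0 -21.2 0 0" --pt "-1 0 0 0 -31.8 0 0" --pt "-1 0 0 0 -42.4 0 0" --pt "-1 0 0 0 -52.3 0 0"

```text
time_s: 1.98
eef_pos: [430.7, -309.9, 140.4]
ee_rot: [0.707, -0.002, 0.707, 0.002]
force: [0.2, 0.4, 0.5]
grip_width: 1.004
```

```bash
python3 - <<'E'
from h import *
np.set_printoptions(precision=2,suppress=True)
s=ctrl.sense();print(s['time_s'],s['joints'],s['eef_pos'],rot(s['ee_rot']));snap('wrist','w1.png');print(go([432,-309,140],0,1))
E
```

```text
1.975 [-0.84  0.41  1.61  0.    1.12 -2.42] [ 430.67 -309.91  140.43] [[-0.   -0.01  1.  ]
 [ 0.    1.    0.01]
 [-1.    0.   -0.  ]]
(array([0.45, 0.9 , 1.36]), array([ 0.72, -0.03, -0.03]))
```

View pics/w1.png

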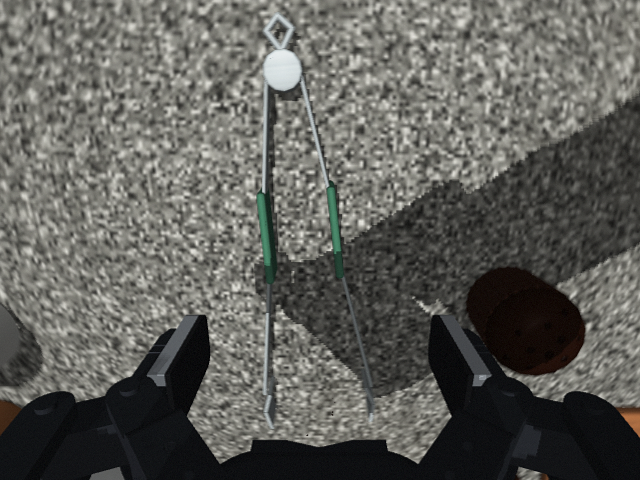

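```bash
python3 - <<'E'
from h import *
np.set_printoptions(precision=1,suppress=True)
for n,u,v,z in [('gl0',262,194,28),('gl1',269,281,28),('gr0',331,185,28),('gr1',339,276,28),('tl',268,408,20),('tr',371,410,20),('hinge',283,68,25)]: print(n,px2w('wrist',u,v,z))
E
```

```text
gl0 [ 402.5 -349.3   28. ]
gl1 [ 466.7 -346.4   28. ]
gr0 [ 395.8 -302.9   28. ]
gr1 [ 462.1 -295.6   28. ]
tl [ 588.6 -351.7   20. ]
tr [ 589.6 -264.2   20. ]
hinge [ 324. -334.   25.]
```

```bash
python3 - <<'E'
from h import *
np.set_printoptions(precision=2,suppress=True)
print(go([433,-323,3],np.radians(5.6),1))
E
```

```text
(array([137.44, -13.18,   2.25]), array([-4.88, -0.03, -0.03]))
```

Request:
carry_out --pt "-1 20 -13 2 -4.9 0 0" --pt "-1 60 -13 2 -4.9 0 0" --pt "-1 100 -13 2 -4.9 0 0" --pt "-1 130 -13 2 -4.9 0 0" --pt "-1 137.5 -13 2 -4.9 0 0"

```text
time_s: 2.65
eef_pos: [432.1, -322.3, 1.6]
ee_rot: [0.706, -0.029, 0.707, 0.03]
force: [-0.4, 0.5, 0.7]
grip_width: 1.0
```

Request:
carry_out --pt "-0.4 0 0 0 0 0 0" --pt "-0.3 0 0 0 0 0 0" --pt "-0.2 0 0 0 0 0 0" --pt "-0.2 0 0 0 0 0 0" --pt "-0.2 0 0 0 0 0 0"

```text
time_s: 3.28
eef_pos: [433.6, -324.0, 5.1]
ee_rot: [0.707, -0.031, 0.706, 0.029]
force: [0.8, 0.3, 5.9]
grip_width: 0.599
```

```bash
python3 - <<'E'
from h import *
np.set_printoptions(precision=2,suppress=True)
s=ctrl.sense();print(s['time_s'],s['eef_pos'],s['grip_width'],s['force'],s['wrist_torque']);snap('wrist','w2.png')
a=snap('side','s2.png')[170:320,200:420,::-1];cv2.imwrite('pics/s2c.png',cv2.resize(a,None,fx=3,fy=3,interpolation=cv2.INTER_CUBIC))
E
```

```text
3.275 [ 433.61 -323.97    5.09] 0.5985546353644969 [0.81 0.29 5.92] [ 0.09 -0.01 -0.03]
```

View pics/w2.png

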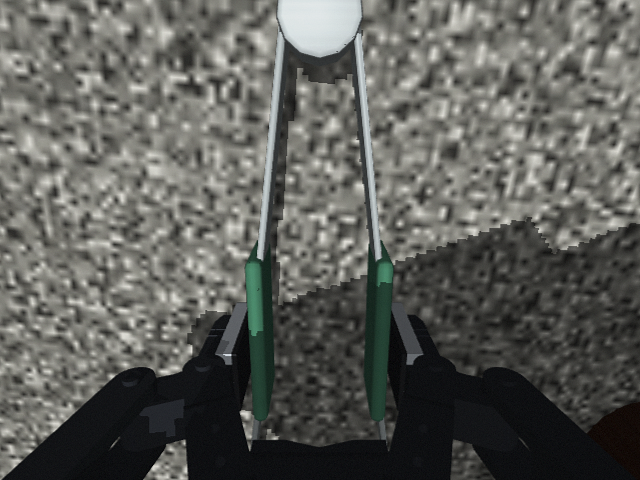

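Request:
carry_out --pt "-0.2 -10 0 0 0 0 0" --pt "-0.2 -35 0 0 0 0 0" --pt "-0.2 -65 0 0 0 0 0" --pt "-0.2 -95 0 0 0 0 0" --pt "-0.2 -110 0 0 0 0 0"

```text
time_s: 4.0
eef_pos: [433.1, -323.4, 115.4]
ee_rot: [0.707, -0.031, 0.706, 0.029]
force: [0.3, 0.0, -1.7]
grip_width: 0.6
```

```bash
python3 - <<'E'
from h import *
np.set_printoptions(precision=2,suppress=True)
s=ctrl.sense();print(s['time_s'],s['eef_pos'],s['grip_width'],s['force'],s['wrist_torque'])
a=snap('side','s3.png')[130:330,200:420,::-1];cv2.imwrite('pics/s3c.png',cv2.resize(a,None,fx=3,fy=3,interpolation=cv2.INTER_CUBIC))
print(go([390,-15,120],0.01,1))
E
```

```text
4.0 [ 433.14 -323.41  115.44] 0.6000902300162182 [ 0.3   0.01 -1.69] [-0.03 -0.06 -0.01]
(array([ -4.69, 311.34, -16.92]), array([4.33, 0.15, 0.2 ]))
```

View pics/s3c.png

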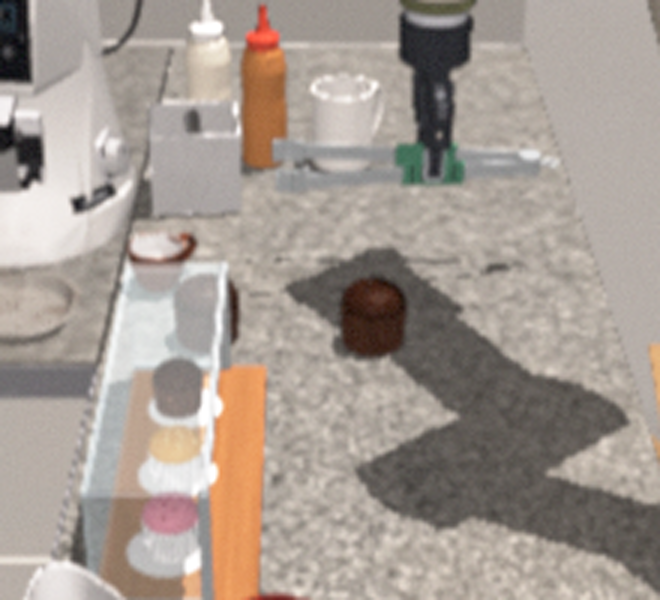

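Request:
carry_out --pt "-0.2 -5 15 -2 0.5 0 0" --pt "-0.2 -5 45 -5 1 0 0" --pt "-0.2 -5 80 -8 2 0 0" --pt "-0.2 -5 120 -12 3 0 0" --pt "-0.2 -5 160 -17 4.5 0 0"

```text
time_s: 4.68
eef_pos: [400.9, -162.7, 117.3]
ee_rot: [0.706, -0.002, 0.708, 0.003]
force: [0.4, -0.2, -1.0]
grip_width: 0.605
```

```bash
python3 - <<'E'
from h import *
np.set_printoptions(precision=2,suppress=True)
print(go([390,-15,120],0.01,1))
E
```

```text
(array([ -2.43, 147.79, -10.05]), array([-0.23, -0.1 , -0.09]))
```

Request:
carry_out --pt "-0.2 0 40 -3 0 0 0" --pt "-0.2 0 80 -6 0 0 0" --pt "-0.2 0 115 -10 0 0 0" --pt "-0.2 0 140 -10 0 0 0" --pt "-0.2 0 148 -10 0 0 0"

```text
time_s: 5.3
eef_pos: [390.0, -15.6, 117.6]
ee_rot: [0.706, -0.003, 0.708, 0.003]
force: [-0.4, -0.4, -0.3]
grip_width: 0.605
```

Request:
carry_out --pt "-0.2 10 0 0 0 0 0" --pt "-0.2 35 0 0 0 0 0" --pt "-0.2 65 0 0 0 0 0" --pt "-0.2 82 0 0 0 0 0" --pt "-0.2 88 0 0 0 0 0"

```text
time_s: 5.92
eef_pos: [390.3, -17.6, 28.9]
ee_rot: [0.706, -0.002, 0.708, 0.002]
force: [-0.6, -0.3, -0.4]
grip_width: 0.602
```

```bash
python3 - <<'E'
from h import *
np.set_printoptions(precision=2,suppress=True)
s=ctrl.sense();print(s['time_s'],s['joints'],s['eef_pos'],s['grip_width'],s['force'],rot(s['ee_rot'])[:,1:])
a=snap('side','s4.png')[180:345,215:415,::-1];b=snap('scene','n4.png')[195:305,190:380,::-1]
a=cv2.resize(a,(727,600),interpolation=cv2.INTER_CUBIC);cv2.imwrite('pics/s4c.png',a)
cv2.imwrite('pics/n4c.png',cv2.resize(b,None,fx=4,fy=4,interpolation=cv2.INTER_CUBIC))
E
```

```text
5.925 [-0.35  0.35  2.1  -0.    0.7  -1.92] [390.35 -17.59  28.91] 0.6022794893347826 [-0.62 -0.33 -0.43] [[-0.01  1.  ]
 [ 1.    0.01]
 [ 0.   -0.  ]]
```

View pics/s4c.png

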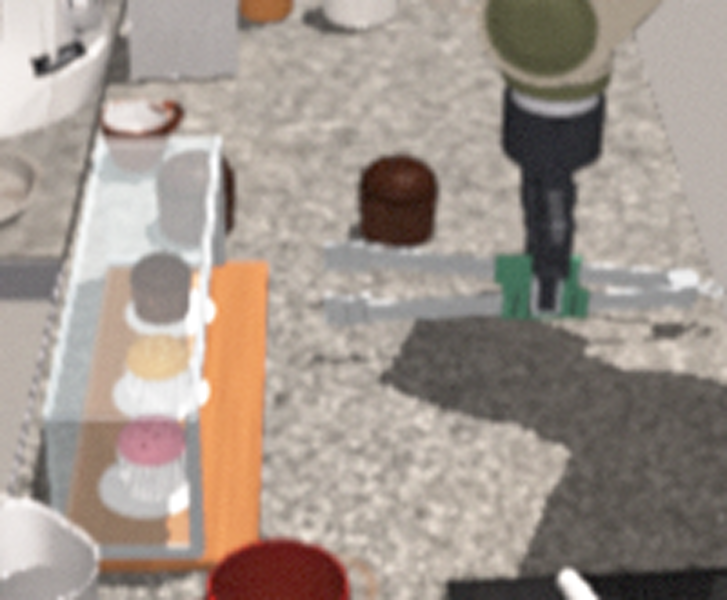

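```bash
python3 - <<'E'
from h import *
np.set_printoptions(precision=1,suppress=True)
A=lambda x,y,z:px2w('side',215+x/3.635,180+y/3.636,z)
print(A(345,310,37),A(345,257,37),'muf',A(162,288,36),'grip',A(525,280,37),A(562,288,37))
for p in [(390,-17,37),(540,-16,37),(557,-16,37),(672,-15,36),(672,-15,60),(672,-15,12)]:
    u,v=w2px('side',p);print(p,(u-215)*3.635,(v-180)*3.636,[ (t-o)*4 for t,o in zip(w2px('scene',p),(190,195))])
E
```

```text
[539.2  15.   37. ] [538.7 -60.   37. ] muf [679.  -16.2  36. ] grip [399.7 -27.2  37. ] [372.2 -16.   37. ]
(390, -17, 37) 538.7900676042975 287.23763876921413 [np.float64(706.8399543113753), np.float64(356.50387870086183)]
(540, -16, 37) 343.6868242620313 287.47587335211927 [np.float64(550.4378751543857), np.float64(267.8784986222238)]
(557, -16, 37) 321.5029876765291 287.42226907192 [np.float64(534.3056565673883), np.float64(258.614201419902)]
(672, -15, 36) 171.08043284396774 288.86961609118686 [np.float64(430.9215071978442), np.float64(201.47339323830226)]
(672, -15, 60) 169.80500363462235 262.3149026904453 [np.float64(430.1444275201454), np.float64(172.1243691536814)]
(672, -15, 12) 172.33398118588224 314.9687650753977 [np.float64(431.68689205437977), np.float64(230.38072312112024)]
```

View pics/n4c.png

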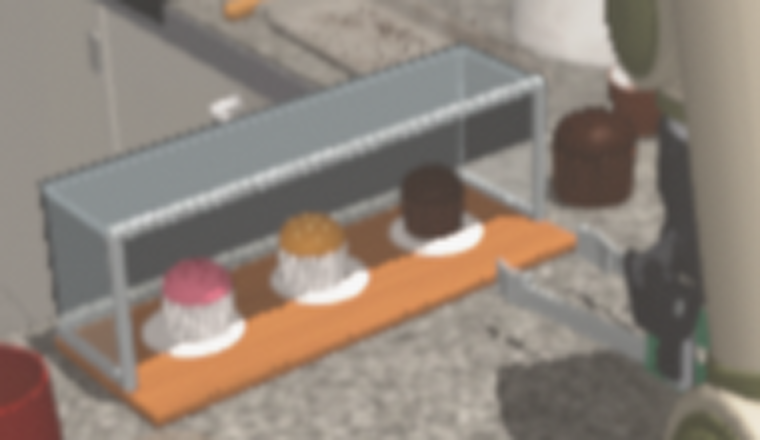

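Request:
carry_out --pt "-0.2 1 5 8 0 0 0" --pt "-0.2 1 6 25 0 0 0" --pt "-0.2 1 6 45 0 0 0" --pt "-0.2 1 6 60 0 0 0" --pt "-0.2 1 6 65 0 0 0"

```text
time_s: 6.65
eef_pos: [457.2, -10.6, 29.7]
ee_rot: [0.708, -0.003, 0.707, 0.003]
force: [0.3, 0.7, -1.6]
grip_width: 0.606
```

Request:
carry_out --pt "-0.2 0 0 10 0 0 0" --pt "-0.2 0 0 28 0 0 0" --pt "-0.2 0 0 48 0 0 0" --pt "-0.2 0 0 63 0 0 0" --pt "-0.2 0 0 69 0 0 0"

```text
time_s: 7.28
eef_pos: [525.7, -10.2, 29.3]
ee_rot: [0.707, -0.003, 0.707, 0.002]
force: [0.2, 0.6, -0.5]
grip_width: 0.6
```

```bash
python3 - <<'E'
from h import *
np.set_printoptions(precision=2,suppress=True)
s=ctrl.sense();print(s['time_s'],s['eef_pos'],s['grip_width'],s['force'])
a=snap('side','s5.png')[215:290,220:340,::-1];b=snap('scene','n5.png')[215:290,260:380,::-1]
r=lambda a:cv2.resize(a,(480,300),interpolation=cv2.INTER_CUBIC)
cv2.imwrite('pics/j5.png',np.vstack([r(a),r(b)]))
E
```

```text
7.275 [525.67 -10.18  29.26] 0.600473783039878 [ 0.18  0.56 -0.47]
```

View pics/j5.png

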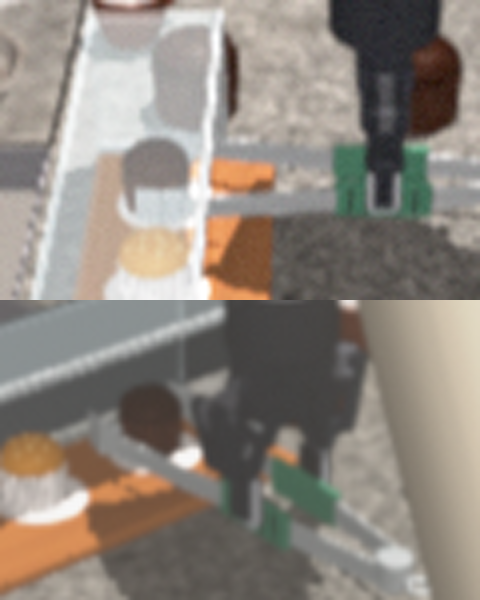

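Request:
carry_out --pt "-0.1 0 0 0 0 0 0" --pt "0.0 0 0 0 0 0 0" --pt "0.1 0 0 0 0 0 0" --pt "0.3 0 0 0 0 0 0" --pt "0.3 0 0 0 0 0 0" --newtons 25

```text
time_s: 8.0
eef_pos: [525.0, -10.2, 29.2]
ee_rot: [0.707, -0.002, 0.707, 0.002]
force: [-0.1, 0.1, -1.6]
grip_width: 0.482
```

Request:
carry_out --pt "0.3 0 0 0 0 0 0" --pt "0.3 0 0 0 0 0 0" --pt "0.3 0 0 0 0 0 0" --pt "0.3 0 0 0 0 0 0" --pt "0.3 0 0 0 0 0 0"

```text
time_s: 8.62
eef_pos: [525.1, -10.2, 29.3]
ee_rot: [0.707, -0.002, 0.707, 0.002]
force: [-0.2, 0.5, -0.6]
grip_width: 0.479
```

Request:
carry_out --pt "0.3 -3 0 0 0 0 0" --pt "0.3 -8 0 0 0 0 0" --pt "0.3 -12 0 -3 0 0 0" --pt "0.3 -15 0 -10 0 0 0" --pt "0.3 -15 0 -20 0 0 0"

```text
time_s: 9.25
eef_pos: [504.5, -10.4, 44.4]
ee_rot: [0.707, -0.003, 0.707, 0.002]
force: [0.4, -0.8, -2.8]
grip_width: 0.482
```

Request:
carry_out --pt "0.3 0 0 -14 0 0 0" --pt "0.3 0 0 -30 0 0 0" --pt "0.3 0 0 -48 0 0 0" --pt "0.3 0 0 -64 0 0 0" --pt "0.3 0 0 -75 0 0 0"

```text
time_s: 9.88
eef_pos: [428.9, -10.8, 44.2]
ee_rot: [0.707, -0.002, 0.707, 0.002]
force: [0.7, 0.5, -2.5]
grip_width: 0.481
```

```bash
python3 - <<'E'
from h import *
np.set_printoptions(precision=2,suppress=True)
s=ctrl.sense();print(s['time_s'],s['eef_pos'],s['grip_width'],s['force'])
a=snap('side','s6.png')[195:290,220:370,::-1];b=snap('scene','n6.png')[195:290,240:390,::-1]
r=lambda a:cv2.resize(a,(474,300),interpolation=cv2.INTER_CUBIC)
cv2.imwrite('pics/j6.png',np.vstack([r(a),r(b)]))
E
```

```text
9.875 [428.95 -10.8   44.21] 0.48122426373451993 [ 0.68  0.48 -2.46]
```

View pics/j6.png

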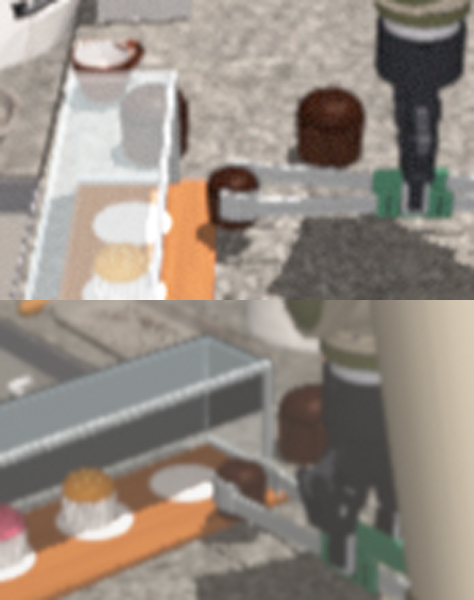

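The muffin is in the tips, clear of the guard: side crop (233,197), with an empty doily at (130,222). I'll back off a little and lift.

Request:
carry_out --pt "0.3 -5 0 -10 0 0 0" --pt "0.3 -20 0 -22 0 0 0" --pt "0.3 -40 0 -30 0 0 0" --pt "0.3 -58 0 -30 0 0 0" --pt "0.3 -70 0 -30 0 0 0"

```text
time_s: 10.6
eef_pos: [400.2, -11.2, 115.2]
ee_rot: [0.707, -0.003, 0.707, 0.002]
force: [0.3, 0.0, -1.2]
grip_width: 0.478
```

Request:
carry_out --pt "0.3 -15 0 0 0 0 0" --pt "0.3 -38 0 0 0 0 0" --pt "0.3 -62 0 0 0 0 0" --pt "0.3 -82 0 0 0 0 0" --pt "0.3 -90 0 0 0 0 0"

```text
time_s: 11.22
eef_pos: [400.3, -11.2, 205.0]
ee_rot: [0.708, -0.003, 0.707, 0.002]
force: [-0.2, 0.8, -2.9]
grip_width: 0.483
```

Request:
carry_out --pt "0.3 0 0 0 0 0 0" --pt "0.3 0 0 0 0 0 0" --pt "0.3 0 0 0 0 0 0" --pt "0.3 0 0 0 0 0 0" --pt "0.3 0 0 0 0 0 0"

```text
time_s: 11.85
eef_pos: [400.1, -11.1, 204.1]
ee_rot: [0.707, -0.002, 0.707, 0.003]
force: [-1.0, -0.6, -2.4]
grip_width: 0.48
```

```bash
python3 - <<'E'
from h import *
np.set_printoptions(precision=2,suppress=True)
s=ctrl.sense();print(s['time_s'],s['eef_pos'],s['grip_width'],s['force'],abs(s['dq']).max())
a=snap('side','s7.png')[130:390,200:460,::-1];cv2.imwrite('pics/j7.png',cv2.resize(a,(598,598),interpolation=cv2.INTER_CUBIC))
E
```

```text
11.85 [400.06 -11.11 204.14] 0.4798048557192257 [-0.96 -0.61 -2.45] 0.0023343359093295117
```

View pics/j7.png

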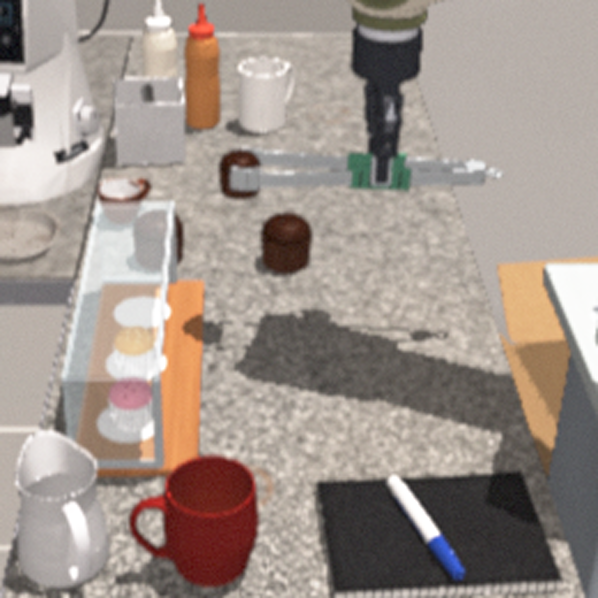

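The muffin is held in the tips at (240,173) in the crop, high and still. Its centre is at about z 212 mm and its lower end is above the guard top (129 mm). The other things are in place, so I'm handing in.

```bash
python3 -c "
from h import *
print(order.finish_job());print(ctrl.sense()['grip_width'])"
```

```text
the job is handed in; nothing more can be done
None
the job is handed in; nothing more can be done
```

The chocolate muffin is out from under the guard and held still in the squeezed tongs, and the job was handed in at about 12 s. The interface gave no verdict.

- **What I did:** I gripped the tongs at 51 mm and carried them to the guard's open front. I closed them on the chocolate muffin in the right-hand place, the smallest of the three, drew it out and lifted it.
- **Last checks:** The grip opening stayed at 0.48 (about 41 mm, the width round a muffin). The muffin's centre is at about 212 mm by the tool height, so its underside is well above the 129 mm guard top. Joint speeds were about zero. In the last side picture the other two muffins, the red mug and the small cup stood where they were.
- **Small disagreements:** The two fixed cameras differed by about 10 mm on the muffin's x position. The tongs sat about 5 mm to one side of where I expected, which I corrected. The muffin sits slightly ahead of the tip centre, by eye about 8 mm (limit 40 mm). None of the checks failed.

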